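# Lock the neck block of a ukulele mould

## Robot

A 6-joint arm with a two-finger parallel gripper is mounted at the origin on the work surface. World frame = base frame: x ahead of the robot, y to its left, z up, the work surface at z = 0. Lengths are in m, angles in rad, forces in N, time in s.
With the tool pointing down it reaches from about 0.35 to 0.725 m from the base axis. Payload 4.3 kg.
Tool frame: the origin (TCP) lies at the very end of the fingers, on their centre line; the grasp point (between the pads) lies 19 mm behind it; z points along the fingers, y is the line along which they close (so a half turn about z gives the same grasp; the last joint's range is limited). The gripper opens to 85 mm and grips with 20 to 120 N. Pads are 22 mm wide; open, the fingers measure 114 mm over their backs; the gripper's body (76 mm by 85 mm) begins 54 mm behind the grasp point. The pads swing forward as they close: fully open they stand 13 mm farther back than shut.
Start: joints at [-1.44, 0.377, 0.081, 1.274, 0, 1.46], TCP at [0.137, -0.558, 0.231] pointing down, gripper open.
Joint ranges: [-2.72, 2.72], [-0.84, 1.66], [-1.02, 1.22], [-1.77, 2.12], [-1.37, 1.28], [-3.14, 3.14]. Speed limits (rad/s): [2.57, 2.57, 3.14, 3.14, 3.14, 3.14].

## Interface

Orientations are given as a unit quaternion [w, x, y, z].
In Python, from workcell import bot gives the robot as it stands. The module is installed in compiled form; this text tells all that it offers.
- The arm moves only by the shell command python3 -m handwheel 'ROWS' [OPENING]. ROWS is text: rows parted by semicolons, each of 6 numbers parted by spaces: the shift along the tool's x, y, z in cm, then the turn, a rotation vector about the tool's x, y, z in degrees. In form: tx ty tz wx wy wz; .... A call has 1 to 8 rows; each row is the pose to reach, as a shift and turn from the pose commanded when the call began, along the tool's axes at that moment; what a row does not reach only later rows make up. A row lasts 1/12 s, in which the tool goes at most 41.7 mm and 7.16 degrees, less where a joint would pass 70% of its speed; a pose out of reach is approached as far as the arm can. A call with a gripper value outside its range is refused whole. OPENING is the finger opening in cm, from 0 to 8.54, set as the call begins (- or left out, the last holds). The fingers move at their own pace and stop on an object; the grip force is fixed at half the most. Time passes only in rows, so rows that repeat a pose let the fingers close. It gives the time, the measured TCP pose, the force, the opening and the grip force at its end, in the units of the state.
- bot.sense(): the state, without advancing time (a new reading comes with each control period).
- bot.grab_frame(name): name is "scene" or "side" or "wrist"; returns a dict with "frame" (384x512x3 uint8, red, green, blue), "vfov" (degrees; the focal length in pixels is half the picture's height over the tangent of half this angle, whatever the lens; pixels are square), "cx", "cy" (the principal point, pixels), "R" (3x3) and "t" (3): a world point X has camera coordinates R X + t. Camera axes: x right, y down, z forward; pixel columns grow to the right and rows downward; lengths in m; the calibration is good to about 2 mm. A picture is of the moment at which its call begins. There is no depth.
- bot.hand_in(): hands the job in; it is judged then, once.
The state is a dict: "clock": time; "q": joint angles; "qd": joint speeds; "effort": joint torques, N m; "eef_pos": TCP position; "orientation": TCP orientation; "wrist_force": force on the tool from outside, world axes, zero at the start; "wrist_torque": the same for the moment, N m; "gripper_width": finger opening in m; "grip_force": force on a finger pad.
Only numpy, scipy, OpenCV 4.12 (cv2) and the standard library are available. Lean on these libraries where they do the work, as an engineer would, in place of code of your own. Each camera call takes 0.05 s, during which the arm holds its last target. There are 200 camera calls.

## Task

The ukulele mould on the bench has a steel quarter-turn wing key in its neck block and one just like it in its tail block, both open, standing on top of their slotted seats. Turn the key at the neck end (the end with the long paddle) a quarter turn, either way, until it drops into its locking groove and stays there, and let go of it. Leave the tail key open as it is.

Things in the scene. Friction and masses are not known exactly. Their poses are not given: they have to be found in the camera images.
- mould: Ukulele-shaped plywood mould, 18 mm thick, fixed flat on the bench. Origin on the bench under mid-body; x points to the neck end, z up. Body 385 mm long, 230 wide; a 62 mm wide paddle runs to x = 370 mm. Brown blocks, tops at z = 48 mm: neck block 66 x 110 mm at x = 155 mm, tail block 62 x 90 mm at x = -165 mm, a key in the middle of each. Nothing else tall within 70 mm of the neck key.
- neck_key: Steel wing key: bar 50 (its x) x 10 (its y) x 34 mm tall (z up); origin mid-underside; a 12 mm pin below sits 25 mm deep in a 15 mm hole in the neck block. Open, the bar rests on two steel lands (tops at mould z = 56 mm), along mould x within 0.35 rad. Turned along mould y (within 10 degrees, either way round) and freed, it drops 8 mm by its own weight into the 18 mm wide groove between them.
- tail_key: The like key in the tail block (mould x = -165 mm, y = 0), open: its bar lies along mould x within 0.2 rad on its lands, its origin 56 mm above the bench. It is to be left so.
Not all that is in view belongs to the job. What is shaped like the tail_key but orange is not meant.

How it is judged:
By the outcome, as a careful person would: the job done as asked, in the order asked, and still so for the second after the job is handed in, with the robot touching nothing.
It also fails if it takes over 32 s, if anything falls off the work surface, if the arm or the gripper's body presses on something with over 40 N, if the wrist force passes 120 N, or if a joint passes its speed limit or range.

## Working session

There is one attempt and no reset: what is moved stays moved. The work goes in short steps, Python scripts to look and compute and a shell command to move; the robot and the scene stay as the last step left them, time stands still between calls to the robot, and variables do not carry over. Pictures are saved under pics/ and viewed, at most 10 in all, crops included, and the job is handed in when it is done.

```bash
mkdir -p pics; cat > h.py <<'E'
import numpy as np, cv2
from workcell import bot
def snap(n,f):
    g=bot.grab_frame(n); cv2.imwrite('pics/'+f,cv2.cvtColor(g['frame'],cv2.COLOR_RGB2BGR))
    np.savez('pics/'+f+'.npz',**{k:g[k] for k in g}); return g
def fl(g): return g['frame'].shape[0]/2/np.tan(np.radians(float(g['vfov'])/2))
def proj(g,X):
    c=np.asarray(X)@np.array(g['R']).T+g['t']; f=fl(g)
    return np.c_[g['cx']+f*c[:,0]/c[:,2], g['cy']+f*c[:,1]/c[:,2]]
def back(g,uv,z):
    f=fl(g);R=np.array(g['R']);o=-R.T@g['t']
    d=R.T@np.array([(uv[0]-g['cx'])/f,(uv[1]-g['cy'])/f,1]); return o+d*(z-o[2])/d[2]
E
python3 - <<'E'
from h import *
a=snap('scene','s1.png');b=snap('side','d1.png');w=snap('wrist','w1.png')
for g in (a,b,w): print(g['vfov'],g['cx'],g['cy'],-np.array(g['R']).T@g['t'])
A=np.hstack([cv2.imread('pics/s1.png'),cv2.imread('pics/d1.png')])
s=bot.sense();print(s['clock'],s['eef_pos'],s['orientation'],s['wrist_force'])
E
```

```text
43.91360530236641 265.8624861008737 194.14543110373893 [ 1.39256146 -0.11395892  0.84089027]
52.692399760468085 247.80598854805996 191.27602823224203 [ 0.23183851 -0.63177491  0.50797733]
68.98192015455093 257.64165693391124 186.26188896835785 [ 0.2190753  -0.5390396   0.37302053]
0.15 [ 0.13706768 -0.55791624  0.23058289] [-7.80831175e-04  9.92760641e-01  1.20107032e-01  2.27392106e-07] [ 0.01783595  0.13559524 -0.79234344]
```

View pics/s1.png

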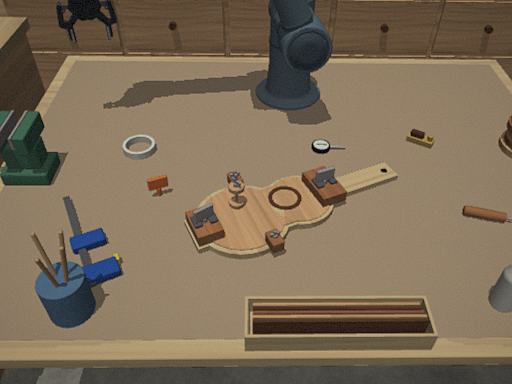

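View pics/d1.png

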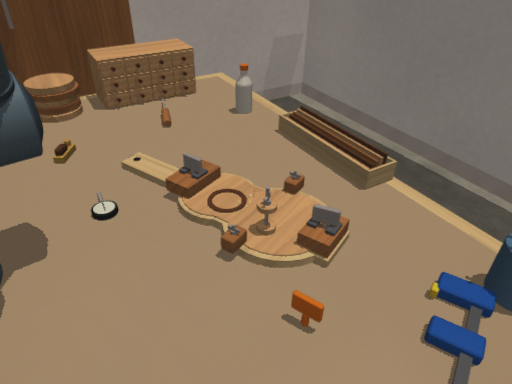

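The scene view shows the mould with its paddle end to the right. There are three key shapes:
- Key at scene (324,178) / side (193,164), in the block beside the paddle. This is the neck key.
- Key at scene (205,213) / side (326,215), in the block at the far end. This is the tail key.
- Orange key at scene (158,184) / side (307,305), loose on the bench. This is the decoy.

I'll confirm the neck key in an enlarged crop.

```bash
python3 - <<'E'
import cv2,numpy as np
a=cv2.imread('pics/s1.png')[150:215,285:405];b=cv2.imread('pics/d1.png')[140:205,120:240]
f=lambda i:cv2.resize(i,None,fx=5,fy=5,interpolation=cv2.INTER_CUBIC)[:300]
a=f(cv2.imread('pics/s1.png')[155:215,290:370]);b=f(cv2.imread('pics/d1.png')[145:205,150:230])
c=f(cv2.imread('pics/s1.png')[190:250,175:255]);d=f(cv2.imread('pics/d1.png')[195:255,285:365])
cv2.imwrite('pics/c1.png',np.vstack([np.hstack([a,b]),np.hstack([c,d])]))
E
```

```text
(no output)
```

View pics/c1.png

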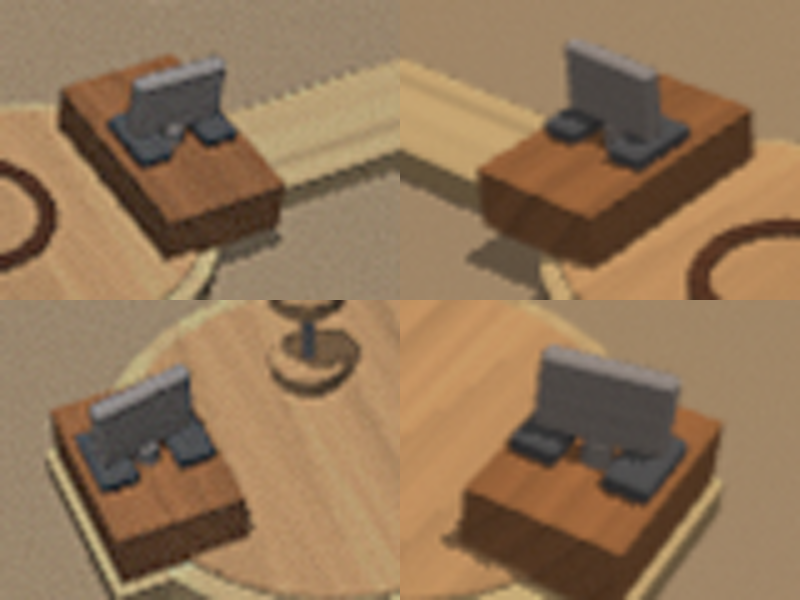

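The crops confirm the top-row key is the grey one in the block beside the pale paddle, so it is the neck key. Both keys are open. Next I fit the mould pose to the block corners and take the key's top edges.

```bash
cat > m.py <<'E'
from h import *
from scipy.optimize import least_squares
s=dict(np.load('pics/s1.png.npz'));d=dict(np.load('pics/d1.png.npz'))
def px(x,y,o): return [(x%400)/5-.4+o[0],(y%300)/5-.4+o[1]]
N=lambda sx,sy:[.155+.033*sx,.055*sy,.048]
T=lambda sx,sy:[-.165+.031*sx,.045*sy,.048]
a,b,c,e=(290,155),(150,145),(175,190),(285,195)
obs=[(s,N(1,1),px(172,55,a)),(s,N(-1,1),px(60,92,a)),(s,N(-1,-1),px(168,222,a)),(s,N(1,-1),px(282,185,a)),
(d,N(1,1),px(480,175,b)),(d,N(-1,1),px(592,218,b)),(d,N(-1,-1),px(752,112,b)),
(s,T(-1,1),px(52,410,c)),(s,T(-1,-1),px(120,542,c)),(s,T(1,-1),px(248,503,c)),
(d,T(1,1),px(462,492,e)),(d,T(-1,1),px(625,555,e)),(d,T(-1,-1),px(722,428,e))]
def tf(p,X):
    C,S=np.cos(p[2]),np.sin(p[2]);return np.array([p[0]+C*X[0]-S*X[1],p[1]+S*X[0]+C*X[1],X[2]])
r=lambda p:np.concatenate([proj(g,[tf(p,X)])[0]-u for g,X,u in obs])
f=least_squares(r,[.6,0,1.8],loss='soft_l1');p=f.x
if __name__=='__main__':
    print('mould',p,np.round(r(p).reshape(-1,2),1).tolist())
    print('neck key',tf(p,[.155,0,.056]),np.hypot(*tf(p,[.155,0,0])[:2]))
    for g,o,(l,q) in ((s,a,((135,87),(222,64))),(d,b,((568,43),(657,75)))):
        L,Q=back(g,px(*l,o),.09),back(g,px(*q,o),.09)
        print(L,Q,'mid',(L+Q)/2,'len',np.linalg.norm(L-Q),'ang',np.degrees(np.arctan2(*(Q-L)[1::-1])))
    from scipy.spatial.transform import Rotation as Ro
    st=bot.sense();q=st['orientation'];print(Ro.from_quat([q[1],q[2],q[3],q[0]]).as_matrix().round(3))
E
python3 m.py
```

```text
mould [ 0.56796588 -0.07686746  2.00456056] [[-0.5, -0.3], [-0.3, -0.8], [0.3, 0.2], [0.6, -0.2], [-0.5, -1.4], [-0.2, -0.0], [0.2, -0.8], [-1.0, 0.2], [-1.3, 0.2], [-0.8, -0.8], [0.4, -1.1], [-0.8, -0.1], [0.2, -1.2]]
neck key [0.50282102 0.06377801 0.056     ] 0.5068496929298905
[0.51505568 0.04132736 0.09      ] [0.49749816 0.08598046 0.09      ] mid [0.50627692 0.06365391 0.09      ] len 0.047980892527214415 ang 111.46467340351057
[0.49037361 0.0832871  0.09      ] [0.51264465 0.03859823 0.09      ] mid [0.50150913 0.06094267 0.09      ] len 0.04993090018602978 ang -63.51028351557227
[[ 0.971  0.238 -0.   ]
 [ 0.238 -0.971  0.002]
 [ 0.    -0.002 -1.   ]]
```

```bash
cat > go.py <<'E'
import sys
from h import *
from scipy.spatial.transform import Rotation as Ro
x,y,z,yaw=map(float,sys.argv[1:5]);st=bot.sense();q=st['orientation']
R=Ro.from_quat([q[1],q[2],q[3],q[0]]).as_matrix()
a=np.radians(yaw);c,s=np.cos(a),np.sin(a);G=np.array([[c,s,0],[s,-c,0],[0,0,-1]])
print('row',np.round(100*R.T@(np.array([x,y,z])-st['eef_pos']),2),np.degrees(Ro.from_matrix(R.T@G).as_rotvec()).round(1))
print(st['clock'],np.round(st['eef_pos'],4),'yaw',np.degrees(np.arctan2(R[1,0],R[0,0])).round(1),'w',st['gripper_width'],'F',np.round(st['wrist_force'],1),np.round(st['wrist_torque'],2),'q',np.round(st['q'],2))
E
python3 -m handwheel '50.3 -51.6 3 0 0 -100;50.3 -51.6 3 0 0 -100;50.3 -51.6 3 0 0 -100;50.3 -51.6 3 0 0 -100;50.3 -51.6 3 0 0 -100;50.3 -51.6 3 0 0 -100;50.3 -51.6 3 0 0 -100;50.3 -51.6 3 0 0 -100' 8.5; python3 go.py .503 .063 .19 114
```

```text
clock: 0.82
eef_pos: [0.3064, -0.2694, 0.2172]
orientation: [0.0, 0.812, 0.584, 0.0]
wrist_force: [1.7, -0.2, 0.6]
gripper_width: 0.0851
grip_force: 0.0
row [37.78  8.04  2.73] [  0.   -0.  -42.6]
0.8167 [ 0.3064 -0.2694  0.2172] yaw 71.4 w 0.08512111721676341 F [ 1.7 -0.2  0.6] [ 0.08 -0.05 -0.07] q [-0.88  0.05 -0.38  1.15  0.    1.02]
```

```bash
python3 -m handwheel '37.8 8 2.7 0 0 -42.6;37.8 8 2.7 0 0 -42.6;37.8 8 2.7 0 0 -42.6;37.8 8 2.7 0 0 -42.6;37.8 8 2.7 0 0 -42.6;37.8 8 2.7 0 0 -42.6;37.8 8 2.7 0 0 -42.6;37.8 8 2.7 0 0 -42.6'; python3 go.py .503 .063 .19 114
```

```text
clock: 1.48
eef_pos: [0.477, 0.0162, 0.1939]
orientation: [0.0, 0.547, 0.837, -0.0]
wrist_force: [0.5, -0.6, 1.0]
gripper_width: 0.0852
grip_force: 0.0
row [3.24 4.26 0.39] [-0.   0.  -0.3]
1.4833 [0.477  0.0162 0.1939] yaw 113.7 w 0.0852436018862586 F [ 0.5 -0.6  1. ] [-0.06 -0.07 -0.01] q [-0.1   0.2  -0.26  1.11 -0.    1.06]
```

```bash
python3 -m handwheel '3.2 4.2 0.4 0 0 -0.3;3.2 4.2 0.4 0 0 -0.3;3.2 4.2 0.4 0 0 -0.3;3.2 4.2 0.4 0 0 -0.3' >/dev/null; python3 go.py .503 .063 .19 114; python3 - <<'E'
from h import *
from m import p,tf
w=snap('wrist','w2.png')
print(proj(w,[tf(p,[.155+.025*i,.005*j,.09]) for i in(-1,1) for j in(-1,1)]).round(1).tolist())
print(proj(w,[tf(p,[.155+.033*i,.055*j,.048]) for i in(-1,1) for j in(-1,1)]).round(1).tolist())
E
```

```text
row [ 0.19  0.23 -0.03] [-0.1  0.   0.1]
1.8167 [0.5017 0.0604 0.1897] yaw 114.1 w 0.08492145196155561 F [0.6 0.1 0. ] [0.01 0.02 0.02] q [-0.01  0.25 -0.2   1.12 -0.    1.15]
[[265.8, 208.1], [255.2, 208.2], [265.7, 156.1], [254.4, 156.2]]
[[310.5, 198.9], [210.0, 200.0], [313.7, 138.5], [205.6, 139.8]]
```

View pics/w2.png

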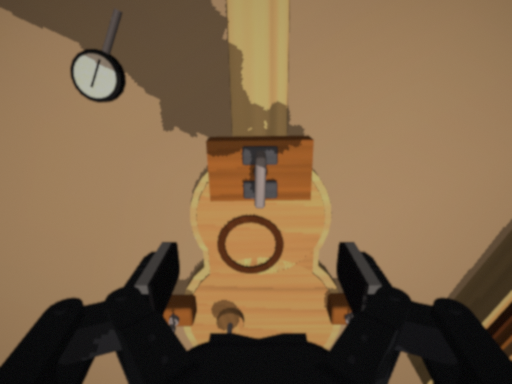

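The wrist view shows the neck key as a grey bar from about (261,155) to (260,207), on two dark lands beside the paddle. That matches the predicted corners to about a pixel. I'll refine its centre and angle from an enlarged crop.

```bash
python3 - <<'E'
import cv2
i=cv2.imread('pics/w2.png')[130:215,200:320]
cv2.imwrite('pics/c2.png',cv2.resize(i,None,fx=6,fy=6,interpolation=cv2.INTER_CUBIC))
E
```

```text
(no output)
```

View pics/c2.png

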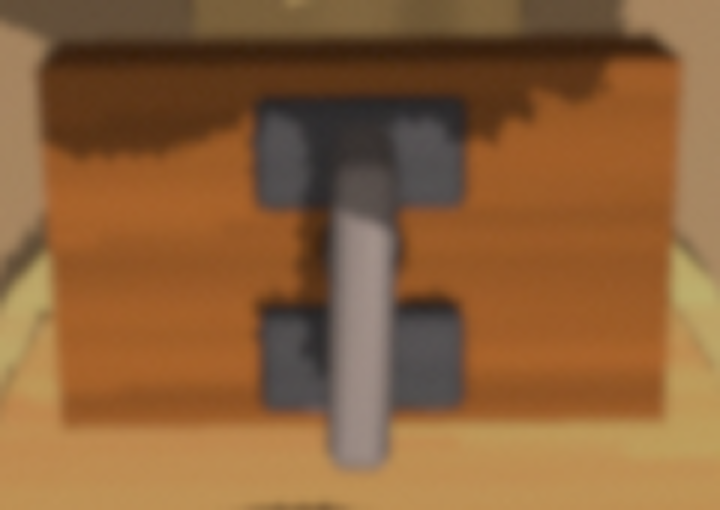

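The crop shows the bar's top face from about (366,155) to (358,466) in crop pixels, and the block's corners are clear.

```bash
python3 - <<'E'
from h import *
from m import p,tf
w=dict(np.load('pics/w2.png.npz'))
P=lambda x,y:[x/6-.42+200,y/6-.42+130]
T=back(w,P(366,155),.09);B=back(w,P(358,466),.09)
print(T,B,(T+B)/2,np.linalg.norm(T-B),np.degrees(np.arctan2(*(T-B)[1::-1])))
K=[back(w,P(*c),.048) for c in((45,64),(675,58),(661,418),(65,425))]
print(np.round(K,4),np.mean(K,0),np.degrees(np.arctan2(*((K[0]+K[1]-K[2]-K[3]))[1::-1])))
E
python3 go.py .5025 .0630 .066 113.5
```

```text
[0.4924935  0.08726121 0.09      ] [0.51185759 0.04141954 0.09      ] [0.50217554 0.06434037 0.09      ] 0.04976371151713191 112.89980113215933
[[0.4406 0.0708 0.048 ]
 [0.5377 0.1154 0.048 ]
 [0.566  0.0562 0.048 ]
 [0.4674 0.0105 0.048 ]] [0.50292121 0.06323554 0.048     ] 114.74750165428203
row [ 0.27  0.25 12.39] [-0.1  0.   0.5]
1.8667 [0.5014 0.0596 0.1899] yaw 114.0 w 0.08495821400740383 F [0.4 0.2 0.9] [-0.04 -0.03  0.01] q [-0.01  0.25 -0.2   1.12 -0.    1.15]
```

```bash
python3 -m handwheel '0.3 0.3 0 0 0 1;0.3 0.3 3 0 0 1;0.3 0.3 6 0 0 1;0.3 0.3 9 0 0 1;0.3 0.3 9 0 0 1;0.3 0.3 9 0 0 1;0.3 0.3 9 0 0 1' 5 >/dev/null; python3 go.py .5025 .0637 .066 113
```

```text
row [ 0.12 -0.14  3.57] [ 0.1  0.  -0.1]
2.45 [0.5042 0.0632 0.1017] yaw 112.9 w 0.04981697441295687 F [ 1.2 -0.1 -0.2] [ 0.02  0.   -0.  ] q [-0.    0.32 -0.35  0.9  -0.    1.17]
```

Down with a small correction, then settle before closing.

```bash
python3 -m handwheel '0.1 -0.1 1.2 0 0 0;0.1 -0.1 2.4 0 0 0;0.1 -0.1 3.5 0 0 0;0.1 -0.1 3.5 0 0 0;0.1 -0.1 3.5 0 0 0;0.1 -0.1 3.5 0 0 0' 5 >/dev/null; python3 go.py .5025 .0637 .066 113
python3 -m handwheel '0 0 0 0 0 0;0 0 0 0 0 0;0 0 0 0 0 0;0 0 0 0 0 0;0 0 0 0 0 0;0 0 0 0 0 0;0 0 0 0 0 0;0 0 0 0 0 0' 0; python3 go.py .5025 .0637 .066 113
```

```text
row [-0.02 -0.16  0.1 ] [ 0.2  0.1 -0. ]
2.95 [0.5039 0.0645 0.067 ] yaw 113.0 w 0.05013450543127879 F [ 0.3 -0.5 -0.3] [-0.01  0.04 -0.03] q [ 0.    0.36 -0.4   0.81 -0.    1.17]
clock: 3.62
eef_pos: [0.5028, 0.0647, 0.0658]
orientation: [0.0, 0.552, 0.834, 0.0]
wrist_force: [-1.6, -0.9, 6.3]
gripper_width: 0.009
grip_force: 59.0
row [-0.08 -0.06 -0.02] [ 0.  0. -0.]
3.6167 [0.5028 0.0647 0.0658] yaw 113.0 w 0.009036514779487375 F [-1.6 -0.9  6.3] [-0.07  0.21 -0.05] q [ 0.    0.36 -0.4   0.81 -0.    1.17]
```

```bash
python3 -m handwheel '0 0 0 0 0 -6;0 0 0 0 0 -12;0 0 0 0 0 -18;0 0 0 0 0 -24;0 0 0 0 0 -30;0 0 0 0 0 -36;0 0 0 0 0 -42;0 0 0 0 0 -46' ; python3 go.py .5028 .0637 .066 204.8
```

```text
clock: 4.28
eef_pos: [0.5031, 0.0645, 0.0658]
orientation: [0.001, 0.18, 0.984, -0.0]
wrist_force: [-1.1, -0.8, 4.9]
gripper_width: 0.009
grip_force: 59.1
row [-0.   -0.09 -0.02] [ -0.    0.1 -45.6]
4.2833 [0.5031 0.0645 0.0658] yaw 159.2 w 0.008954881178413945 F [-1.1 -0.8  4.9] [-0.09  0.11 -0.06] q [ 0.    0.36 -0.4   0.81 -0.    0.37]
```

```bash
python3 -m handwheel '0 0 0 0 0 -7;0 0 0 0 0 -14;0 0 0 0 0 -21;0 0 0 0 0 -28;0 0 0 0 0 -35;0 0 0 0 0 -42;0 0 0 0 0 -45.6;0 0 0 0 0 -45.6' ; python3 go.py .5028 .0635 .066 204.8
```

```text
clock: 4.95
eef_pos: [0.5019, 0.0648, 0.0647]
orientation: [-0.001, -0.213, 0.977, 0.0]
wrist_force: [-0.0, 0.3, -0.7]
gripper_width: 0.0088
grip_force: 58.4
row [-0.03 -0.15 -0.13] [ 0.  -0.1 -0.2]
4.95 [0.5019 0.0648 0.0647] yaw -155.4 w 0.008778539471797955 F [-0.   0.3 -0.7] [-0.    0.   -0.03] q [ 0.    0.36 -0.4   0.81  0.   -0.43]
```

The upward force vanished, so the bar is clear of the lands. I lower it 4 mm into the groove, then release.

```bash
python3 -m handwheel '0 0 0.2 0 0 0;0 0 0.4 0 0 0;0 0 0.4 0 0 0;0 0 0.4 0 0 0'; python3 -m handwheel '0 0 0 0 0 0;0 0 0 0 0 0;0 0 0 0 0 0;0 0 0 0 0 0;0 0 0 0 0 0;0 0 0 0 0 0' 4; python3 go.py .5028 .0635 .19 204.8
```

```text
clock: 5.28
eef_pos: [0.502, 0.0647, 0.0608]
orientation: [-0.0, -0.213, 0.977, 0.0]
wrist_force: [0.2, -0.1, -2.1]
gripper_width: 0.0085
grip_force: 58.4
clock: 5.78
eef_pos: [0.5025, 0.0647, 0.0613]
orientation: [0.0, -0.213, 0.977, -0.0]
wrist_force: [0.3, 0.3, 1.1]
gripper_width: 0.0397
grip_force: 0.0
row [  0.02  -0.12 -12.87] [-0.   0.  -0.2]
5.7833 [0.5025 0.0647 0.0613] yaw -155.4 w 0.03973141982590142 F [0.3 0.3 1.1] [-0.03 -0.05 -0.01] q [ 0.    0.36 -0.41  0.8  -0.   -0.43]
```

```bash
python3 -m handwheel '0 0 -2 0 0 0;0 0 -4 0 0 0;0 0 -8 0 0 0;0 0 -12 0 0 0;0 0 -14 0 0 0;0 0 -14 0 0 0;0 0 -14 0 0 0' ; python3 - <<'E'
from h import *
from m import p,tf
f=lambda i:cv2.resize(i,None,fx=5,fy=5,interpolation=cv2.INTER_CUBIC)
d=snap('side','d3.png');w=snap('wrist','w3.png');s=snap('scene','s3.png')
c=proj(w,[tf(p,[.155,0,.07])])[0].astype(int);print(c)
I=[f(cv2.imread('pics/'+n)[y:y+60,x:x+80]) for n,x,y in(('d3.png',150,145),('s3.png',290,155),('w3.png',c[0]-40,c[1]-30),('d3.png',285,195))]
for g,n in((d,0),(w,2)):
  for z in(.082,.09): print(n,z,((proj(g,[tf(p,[.155,.025*i,z]) for i in(-1,1)])-([150,145] if n==0 else c-[40,30]))*5).round().tolist())
cv2.imwrite('pics/c3.png',np.vstack([np.hstack(I[:2]),np.hstack(I[2:])]))
E
```

```text
clock: 6.37
eef_pos: [0.5037, 0.0647, 0.2026]
orientation: [0.002, -0.213, 0.977, -0.0]
wrist_force: [-0.3, 0.7, -0.5]
gripper_width: 0.0399
grip_force: 0.0
[257 176]
0 0.082 [[249.0, 46.0], [172.0, 93.0]]
0 0.09 [[248.0, 31.0], [171.0, 77.0]]
2 0.082 [[204.0, 288.0], [203.0, 46.0]]
2 0.09 [[204.0, 304.0], [203.0, 56.0]]
```

View pics/c3.png

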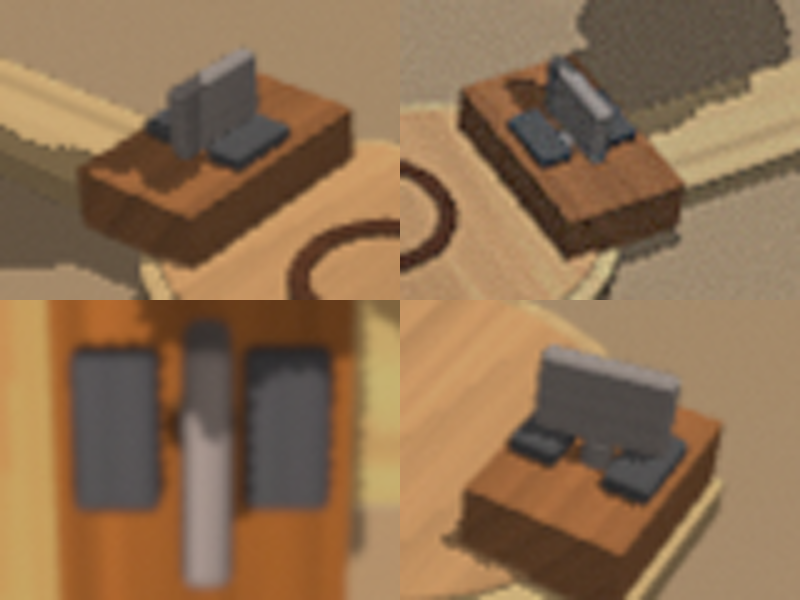

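The neck key now lies across the mould, in the groove between the lands. Its top edge runs from (250,52) to (175,90) in the side crop, which matches the dropped height of z = 82 mm, not 90 mm. The tail key is unchanged and the gripper is well clear.

```bash
python3 -c "
from workcell import bot
print(bot.hand_in())"
```

```text
the job is handed in; nothing more can be done
None
```

The neck key is turned a quarter turn, dropped into its groove and released, the tail key is still open, and the job was handed in about 6.5 s into the 32 s allowed.

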